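Nudge the controller plate onto its locating pins

TASK

The orange controller plate lies askew on the black assembly deck, propped up on two hidden brass pins. With closed fingertips nudge it back against the fence and sideways along it until both of its holes drop over the pins and it lies flat on the deck, its ends at the red lines. Only push it, never pick it up, and leave everything else on the desk where it is.

Things in the scene. Friction and masses are not known exactly. Their poses are not given: they have to be found in the camera images.
- fixture: black assembly deck, fixed; place and yaw vary. Origin on the table below the centre of the plate's seat; x towards the fence (away from the robot at yaw 0), y left, z up. Deck x -95 to +75 mm, y -130 to +130 mm, upper face 20 mm above the table. Red lines across deck and fence at y = +85 and -85 mm show where the seated plate's ends belong
- fence (a point): middle of the top edge of the aluminium fence's flat face: fixture x = +56 mm, y = 0, 44 mm above the table (24 mm above the deck). The fence runs straight along y over the deck's whole far edge; axes as the fixture's
- pin_left (a point): foot of the brass pin at the fixture's +y side: on its axis, at the deck's upper face, fixture x = +20 mm, y = +50 mm. Pin 9 mm diameter, coned tip, 5 mm high; the plate hides it at the start. Axes as the fixture's
- pin_right (a point): foot of the other, equal pin: fixture x = +20 mm, y = -50 mm, at the deck's upper face; axes as the fixture's
- plate: loose orange plate with a green board on top, 110 (x) x 170 (y) x 8 mm, about 0.25 kg. Origin at the centre of its underside; x to its fence edge, z up. Starts tilted 4 degrees, far part on the pin tips, near edge on the deck; 17 to 23 mm short of its seat in x, 9 to 24 mm off to +y, up to 6 degrees in yaw. Slides at under 5 N. Seated: origin 20 mm above the table, 1.5 mm play
- hole_left (a point): centre of the +y hole at the plate's underside: plate x = +20 mm, y = +50 mm, through hole of 12 mm; belongs at pin_left. With the plate flat against the fence the holes are in line with the pins in x within 1 mm; slid along the fence, the plate drops over the pins by itself. Axes as the plate's
- hole_right (a point): centre of the equal -y hole at the plate's underside: plate x = +20 mm, y = -50 mm; belongs at pin_right; axes as the plate's
- pod: bystander: blue coffee pod, 37 mm wide, 28 mm high, beside the fixture on its +y side; origin at the centre of its underside
- servo: bystander: black servo motor, 20 x 54 x 41 mm high, beside the fixture on its -y side; origin at the centre of its underside
- sauce: bystander: brown sauce bottle, 64 mm diameter, 190 mm high; origin at the centre of its underside
- mug: bystander: white mug, 80 mm diameter, 92 mm high, handle at its +y; origin at the centre of its underside
- driver: bystander: red screwdriver lying flat, 170 mm long; origin under its middle, x along it
There are look-alikes about, which are no part of the job. Of the things that look like the plate, the largest one is meant.

How it is judged:
At the end, for the whole second after the job is handed in: Both holes of the plate are over their pins (within 3 mm sideways), the underside at each hole is within 1.7 mm of the deck, the plate is level within 0.02 rad and at rest (horizontal distance between hole_left and pin_left below 0.003 m and z of each of hole_left, hole_right in the frame of fixture below 0.0217 m and horizontal distance between hole_right and pin_right below 0.003 m and angle between plate's own z axis and vertical below 0.02 rad and linear speed of plate below 0.01 m/s); the robot touches nothing.
It fails at once if the plate is lifted: its centre rises more than 12 mm above the deck, or it tilts more than 12 degrees (height (world z) of plate above 0.032 m or angle between plate's own z axis and vertical above 0.21 rad).
It fails at once if a bystander is moved by more than 20 mm (distance of any of pod, servo, sauce, mug, driver from where it was at the start of the episode above 0.02 m).
It also fails if it takes over 54 s, if anything falls off the work surface, if the arm or the gripper's body presses on something with over 40 N, if the wrist force passes 120 N, or if a joint passes its speed limit or range.

ROBOT

A 6-joint arm with a two-finger parallel gripper is mounted at the origin on the work surface. World frame = base frame: x ahead of the robot, y to its left, z up, the work surface at z = 0. Lengths are in m, angles in rad, forces in N, time in s.
With the tool pointing down it reaches from about 0.4 to 0.825 m from the base axis. Payload 7 kg.
Tool frame: the origin (TCP) lies at the very end of the fingers, on their centre line; the grasp point (between the pads) lies 19 mm behind it; z points along the fingers, y is the line along which they close (so a half turn about z gives the same grasp; the last joint's range is limited). The gripper opens to 85 mm and grips with 20 to 120 N. Pads are 22 mm wide; open, the fingers measure 114 mm over their backs; the gripper's body (76 mm by 85 mm) begins 54 mm behind the grasp point. The pads swing forward as they close: fully open they stand 13 mm farther back than shut.
Start: joints at [-0.907, 0.359, 0.012, 0, -1.224, -0.288], TCP at [0.248, -0.628, 0.231] pointing down, gripper open.
Joint ranges: [-3.07, 3.07], [-1.43, 2.12], [-1.02, 1.25], [-3.03, 1.67], [-3.05, -0], [-3.03, 3.03]. Speed limits (rad/s): [2.39, 2.39, 3.01, 3.14, 3.14, 3.14].

INTERFACE

Orientations are given as a unit quaternion [x, y, z, w].
In Python, from rig import monitor, snapshot, camera_model, arm, search_frame gives the robot as it stands.
- The arm moves only by the tool play_rows, never from a script. Its argument "commands" is a list of rows, each a list of 7 numbers: the shift along the tool's x, y, z in mm, then the turn, a rotation vector about the tool's x, y, z in rad, then the opening in per cent of the stroke, from 0 (shut) to 100 (fully open). In form: [[tx, ty, tz, ax, ay, az, gripper], ...]. A call has 1 to 5 rows; each row is the pose to reach, as a shift and turn from the pose commanded when the call began, along the tool's axes at that moment; what a row does not reach only later rows make up. A row lasts 1/8 s, in which the tool goes at most 62.5 mm and 10.7 degrees, less where a joint would pass 70% of its speed; a pose out of reach is approached as far as the arm can. A call with a gripper value outside its range is refused whole. The fingers move at their own pace and stop on an object; the grip force is fixed at half the most. Time passes only in rows, so rows that repeat a pose let the fingers close. It gives the time, the measured TCP pose, the force, the opening and the grip force at its end, in the units of the state.
- monitor.get_state(): the state, without advancing time (a new reading comes with each control period).
- snapshot(name): name is "scene" or "top" or "wrist"; returns the picture (480x640x3 uint8, red, green, blue); there is no depth.
- camera_model(name): a dict with "camera_matrix" (3x3 intrinsics, pixels), "position" and "attitude" of the camera in the world. Camera axes: x right, y down, z forward; pixel columns grow to the right and rows downward; lengths in m; the calibration is good to about 2 mm. A picture is of the moment at which its call begins: read the wrist's pose just before it. camera_model takes no time and is no camera call; for the wrist camera it gives the pose at the moment of the call.
- arm.job_done(): hands the job in; it is judged then, once.
Trained networks look in the newest picture that a camera, given by its name, has taken for a name from the list of things; names that differ only in an ending like _2 or _b are one class to them, and where a whole thing is asked for, a point or a joint stands for the part that bears it (a point fixed in the world has none). Each returns a list of dicts, best first, with "p" (0 to 1); they miss things now and then, are a little off and sometimes report something else, mostly with a low value. They report only what shows in the picture. A call takes as long as a camera call. They do not tell look-alikes from the thing itself.
- search_frame(name, camera): "position" ([column, row] in pixels, amid what is visible of it).
The state is a dict: "clock": time; "qpos": joint angles; "qvel": joint speeds; "effort": joint torques, N m; "eef_pos": TCP position; "tcp_rot": TCP orientation; "ft_force": force on the tool from outside, world axes, zero at the start; "wrist_torque": the same for the moment, N m; "gripper_width": finger opening in m; "finger_force": force on a finger pad.
Only numpy, scipy, OpenCV 4.12 (cv2) and the standard library are available. Lean on these libraries where they do the work, as an engineer would, in place of code of your own. Each camera call takes 0.05 s, during which the arm holds its last target. There are 200 camera calls.

## Working session

There is one attempt and no reset: what is moved stays moved. The work goes in short steps, Python scripts to look and compute and a tool call to move; the robot and the scene stay as the last step left them, time stands still between calls to the robot, and variables do not carry over. Pictures are saved under pics/ and viewed, at most 10 in all, crops included, and the job is handed in when it is done.

Besides the shell and the picture viewer there is one more tool, called after "Emit:" as name(argument=value, ...), one argument or row to a line, values as JSON. play_rows: Moves the arm, as the interface text tells. Its arguments: {"type":"object","properties":{"commands":{"type":"array"}},"required":["commands"]}

```bash
mkdir -p pics
cat > h.py <<'E'
import numpy as np,cv2
from rig import monitor,snapshot,camera_model,arm,search_frame
from scipy.spatial.transform import Rotation as R
def rot(a):
    a=np.array(a,float)
    return a if a.shape==(3,3) else R.from_quat(a).as_matrix()
def ray(c,uv):
    K=np.array(c["camera_matrix"]);d=rot(c["attitude"])@np.linalg.inv(K)@np.array([*uv,1.]);return np.array(c["position"]),d
def onz(c,uv,z):
    p,d=ray(c,uv);return p+d*(z-p[2])/d[2]
def proj(c,P):
    K=np.array(c["camera_matrix"]);q=K@(rot(c["attitude"]).T@(np.array(P)-np.array(c["position"])));return q[:2]/q[2]
def save(n,name):
    im=snapshot(n);cv2.imwrite(f"pics/{name}.png",im[:,:,::-1]);return im
E
python3 - <<'E'
from h import *
for n in("top","scene"):
    save(n,n+"0");c=camera_model(n);print(n,c)
    for o in("fixture","fence","plate","hole_left","hole_right","pod","servo","sauce","mug","driver"):
        print(o,[(np.round(r["position"]).tolist(),round(r["p"],2),onz(c,r["position"],.028)[:2].round(3).tolist()) for r in search_frame(o,n)[:3]])
s=monitor.get_state();print(s["clock"],s["eef_pos"],s["tcp_rot"])
E
```

```text
top {'camera_matrix': array([[621.72503318,   0.        , 318.64495428],
       [  0.        , 621.72503318, 238.83879863],
       [  0.        ,   0.        ,   1.        ]]), 'position': array([0.41803737, 0.02694967, 1.37968525]), 'attitude': array([-0.70379307,  0.70942948, -0.03259408,  0.0179655 ])}
fixture [([363.0, 202.0], 0.89, [0.595, -0.099])]
fence [([360.0, 192.0], 0.72, [0.617, -0.093])]
plate [([372.0, 318.0], 0.86, [0.343, -0.117]), ([293.0, 307.0], 0.75, [0.368, 0.055])]
hole_left [([374.0, 323.0], 0.84, [0.332, -0.119]), ([346.0, 220.0], 0.8, [0.555, -0.062]), ([290.0, 311.0], 0.63, [0.359, 0.062])]
hole_right [([373.0, 318.0], 0.83, [0.343, -0.117]), ([291.0, 311.0], 0.76, [0.358, 0.059]), ([342.0, 220.0], 0.59, [0.557, -0.053])]
pod [([251.0, 231.0], 0.54, [0.533, 0.145])]
servo []
sauce [([114.0, 183.0], 0.62, [0.639, 0.445])]
mug [([510.0, 185.0], 0.83, [0.632, -0.424])]
driver [([501.0, 280.0], 0.66, [0.423, -0.399])]
scene {'camera_matrix': array([[434.18277828,   0.        , 311.61956179],
       [  0.        , 434.18277828, 242.46424483],
       [  0.       
[... 461 characters left out ...]
.65, [0.367, -0.138]), ([300.0, 266.0], 0.62, [0.571, -0.066])]
hole_right [([302.0, 220.0], 0.94, [0.396, 0.046]), ([300.0, 264.0], 0.89, [0.564, -0.061]), ([240.0, 236.0], 0.57, [0.373, -0.137])]
pod [([359.0, 236.0], 0.42, [0.548, 0.132]), ([160.0, 334.0], 0.4, [0.603, -0.423])]
servo [([228.0, 313.0], 0.93, [0.625, -0.281]), ([300.0, 265.0], 0.33, [0.567, -0.063])]
sauce [([465.0, 204.0], 0.96, [0.589, 0.496])]
mug [([158.0, 335.0], 0.98, [0.605, -0.427]), ([143.0, 284.0], 0.49, [0.424, -0.41])]
driver [([145.0, 284.0], 0.9, [0.429, -0.406]), ([226.0, 313.0], 0.5, [0.622, -0.284])]
1.1 [ 0.24772509 -0.62789646  0.23131609] [-1.86782026e-01  9.82401381e-01 -1.63251625e-05  1.47254864e-05]
```

Run:
```python
import cv2
im=cv2.imread("pics/top0.png")[130:355,220:470]
cv2.imwrite("pics/top0c.png",cv2.resize(im,(660,594),interpolation=cv2.INTER_CUBIC))
```

```text
(no output)
```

View pics/top0c.png

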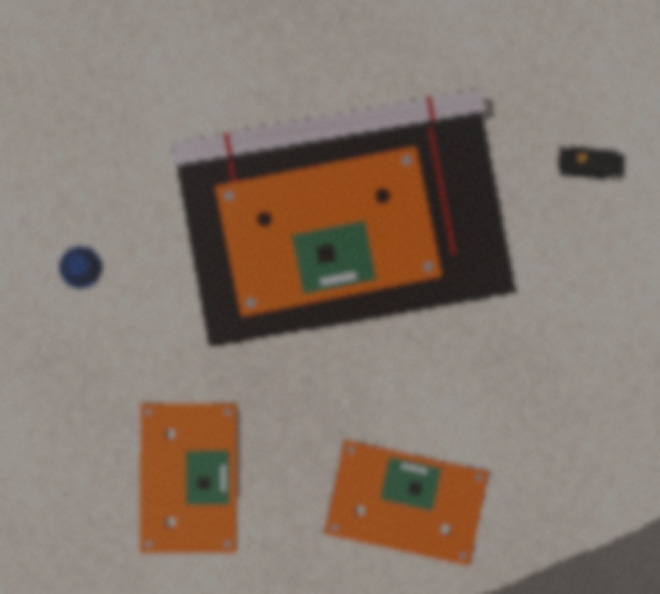

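View pics/scene0.png

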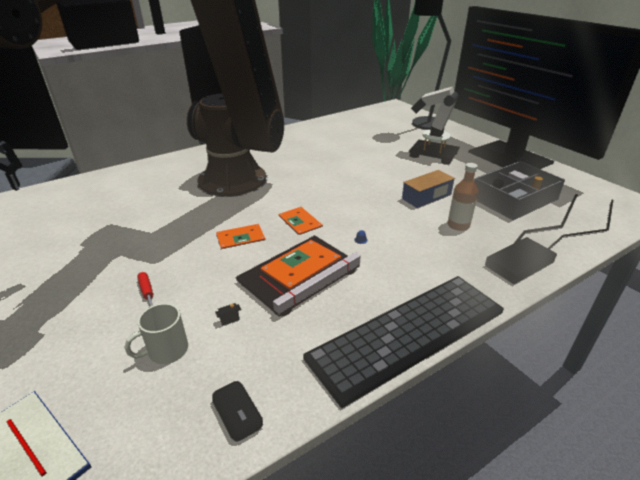

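The top view shows the plate at crop corners (215,185), (416,146), (441,276) and (240,317). The deck's near corners are (211,345) and (515,291), and two smaller look-alikes lie nearer the robot. Next I'll work out coarse poses.

```bash
cat >> h.py <<'E'
def fitrect(c,pts,objpts,x0):
    from scipy.optimize import least_squares
    o=np.array(objpts,float)
    def W(p):
        r=R.from_euler('z',p[2]).as_matrix();return o@r.T+np.array([p[0],p[1],0])
    f=lambda p:np.concatenate([proj(c,w)-q for w,q in zip(W(p),pts)])
    s=least_squares(f,x0);return s.x,np.abs(s.fun).max()
E
python3 - <<'E'
from h import *
c=camera_model("top");cv=lambda L:[(a/2.64+220,b/2.64+130) for a,b in L]
# deck near corners, fence top-edge at lines
fx,e=fitrect(c,cv([(211,345),(515,291),(178,166),(484,114)]),[(-.095,.13,.02),(-.095,-.13,.02),(.056,.13,.044),(.056,-.13,.044)],[.6,-.1,.2]);print("fix",fx.round(4),e)
pl,e=fitrect(c,cv([(215,185),(416,146),(441,276),(240,317)]),[(.055,.085,.0355),(.055,-.085,.0355),(-.055,-.085,.028),(-.055,.085,.028)],[.6,-.1,.2]);print("plate",pl.round(4),e)
r=R.from_euler('z',-fx[2]).as_matrix()
print("plate in fixture",(r@[pl[0]-fx[0],pl[1]-fx[1],0]).round(4),np.degrees(pl[2]-fx[2]))
w=camera_model("wrist");s=monitor.get_state();T=rot(s["tcp_rot"])
print("wrist cam in tool",T.T@(w["position"]-s["eef_pos"]),(T.T@rot(w["attitude"])).round(3));print(T.round(3))
E
```

```text
fix [ 0.5812 -0.0705  0.1695] 1.25768710606593
plate [ 0.5608 -0.0578  0.1879] 0.25236013957783143
plate in fixture [-0.018  0.016  0.   ] 1.057182291940926
wrist cam in tool [ 0.07104443  0.00044194 -0.14224387] [[ 0.    -0.961 -0.278]
 [ 1.     0.     0.001]
 [-0.001 -0.278  0.961]]
[[-0.93  -0.367  0.   ]
 [-0.367  0.93  -0.   ]
 [-0.    -0.    -1.   ]]
```

Emit:
play_rows(
  commands=[
    [-60,50,-10,0,0,0.05,0],
    [-120,100,-20,0,0,0.1,0],
    [-180,150,-20,0,0,0.15,0],
    [-240,200,-20,0,0,0.206,0],
    [-290,246,-20,0,0,0.206,0],
  ],
)

```text
clock: 1.72
eef_pos: [0.3964, -0.3521, 0.2512]
tcp_rot: [-0.084, 0.996, -0.0, 0.0]
ft_force: [0.1, 0.7, -0.1]
gripper_width: 0.0
finger_force: 0.0
```

Emit:
play_rows(
  commands=[
    [-35,45,0,0,0,0,0],
    [-70,90,0,0,0,0,0],
    [-105,135,0,0,0,0,0],
    [-140,180,0,0,0,0,0],
    [-165,215,0,0,0,0,0],
  ],
)

```text
clock: 2.35
eef_pos: [0.5229, -0.112, 0.2511]
tcp_rot: [-0.085, 0.996, -0.0, 0.0]
ft_force: [0.2, -0.8, -0.3]
gripper_width: -0.0
finger_force: 0.0
```

Run:
```python
from h import *
s=monitor.get_state();c=camera_model("wrist");save("wrist","w0");s2=monitor.get_state()
print(s["eef_pos"],s2["eef_pos"],s2["tcp_rot"],s2["clock"],np.abs(s["qvel"]).max())
np.savez("w0.npz",**c)
```

```text
[ 0.52287453 -0.1119623   0.25113288] [ 0.5247301  -0.10923402  0.25092245] [-8.58478385e-02  9.96307937e-01  2.48407793e-04  7.62781252e-04] 2.4 0.5729343455656838
```

View pics/w0.png

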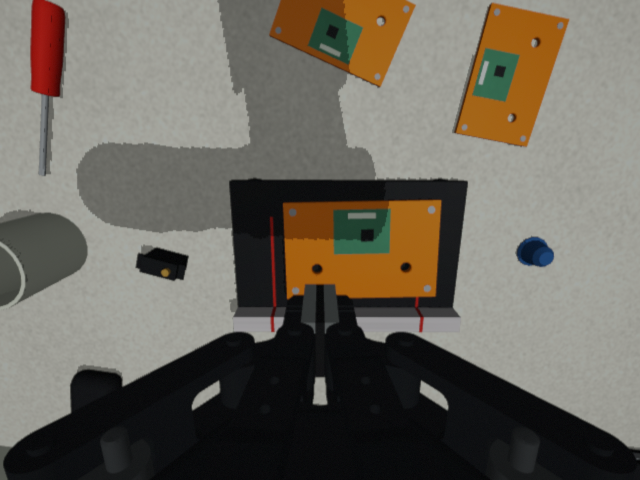

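The wrist view, with robot side up, shows deck near corners at (230,181) and (467,181), and the fence top edge near row 318 with red lines at columns 272 and 421. The plate corners are about (283,203), (440,200), (436,297) and (285,299).

Run:
```python
from h import *
c=camera_model("wrist");save("wrist","w1");s=monitor.get_state();print(s["eef_pos"],np.abs(s["qvel"]).max(),s["clock"])
im=cv2.imread("pics/w1.png");cv2.imwrite("pics/w1c.png",cv2.resize(im[160:350,210:490],None,fx=2.8,fy=2.8,interpolation=cv2.INTER_CUBIC))
np.savez("w1.npz",**c)
```

```text
[ 0.52357171 -0.11099582  0.25078375] 0.055963535194049605 2.45
```

View pics/w1c.png

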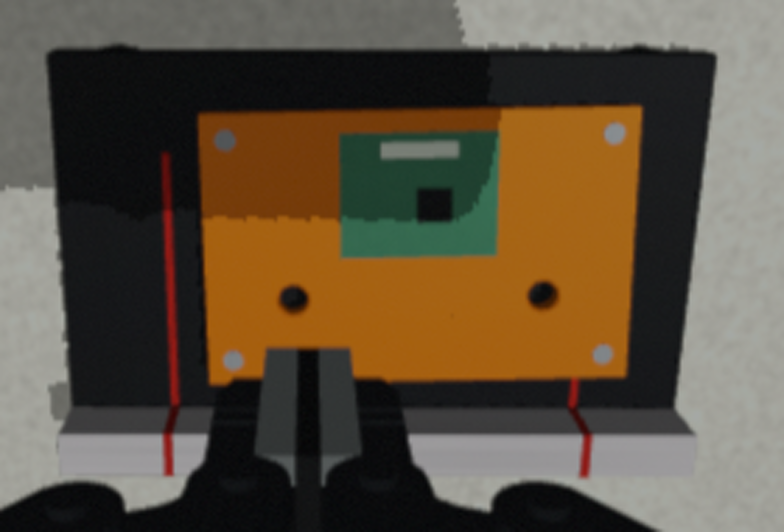

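The crop shows deck near corners at (47,53) and (716,53), and the fence foot at row 407 with its red lines at columns 175 and 573. The plate's top corners are (198,113), (641,106), (627,377) and (210,384).

```bash
cat >> h.py <<'E'
def pose(c,fp,pp,flat=False):
    "fp: near-y,near+y? deck corners, foot corners, foot reds, top reds (image left = -y)"
    fo=[(-.095,-.13,.02),(-.095,.13,.02),(.056,-.13,.02),(.056,.13,.02),(.056,-.085,.02),(.056,.085,.02),(.056,-.085,.044),(.056,.085,.044)]
    f,e=fitrect(c,fp,fo,[.58,-.07,.17])
    h=.028 if flat else .0355
    p,e2=fitrect(c,pp,[(-.055,-.085,.028),(-.055,.085,.028),(.055,.085,h),(.055,-.085,h)],[.56,-.06,.19])
    r=R.from_euler('z',-f[2]).as_matrix()
    print("fix",f.round(4),e.round(2),"plate",p.round(4),e2.round(2),"rel mm",(1e3*(r@[p[0]-f[0],p[1]-f[1],0])).round(1),"yaw",np.degrees(p[2]-f[2]).round(2))
    return f
def tcpfix(f):
    s=monitor.get_state();T=rot(s["tcp_rot"]);r=R.from_euler('z',-f[2]).as_matrix();q=s["eef_pos"]-np.array([f[0],f[1],0])
    print("tcp in fix mm",(1e3*r@q).round(1),"tool axes in fix",(r@T).round(3).tolist(),"clock",s["clock"],"F",np.round(r@s["ft_force"],1))
E
python3 - <<'E'
from h import *
c=dict(np.load("w1.npz"));cv=lambda L:[(a/2.8+210,b/2.8+160) for a,b in L]
f=pose(c,cv([(47,53),(716,53),(72,407),(675,408),(175,406),(573,406),(168,432),(585,432)]),cv([(198,113),(641,106),(627,377),(210,384)]))
np.save("f.npy",f);tcpfix(f)
E
```

```text
fix [ 0.5808 -0.0697  0.1709] 1.36 plate [ 0.5597 -0.0576  0.1902] 0.42 rel mm [-18.7  15.6   0. ] yaw 1.11
tcp in fix mm [-63.4 -31.  250.8] tool axes in fix [[-1.0, -0.002, 0.001], [-0.002, 1.0, 0.0], [-0.001, 0.0, -1.0]] clock 2.45 F [-0.4 -0.9 -0.3]
```

Emit:
play_rows(
  commands=[
    [21,26,20,0,0,0,0],
    [42,51,70,0,0,0,0],
    [42,51,130,0,0,0,0],
    [42,51,185,0,0,0,0],
    [42,51,227,0,0,0,0],
  ],
)

```text
clock: 3.08
eef_pos: [0.4713, -0.0713, 0.0223]
tcp_rot: [-0.085, 0.996, -0.0, -0.0]
ft_force: [0.7, 1.0, -0.3]
gripper_width: -0.0003
finger_force: 0.0
```

Emit:
play_rows(
  commands=[
    [0,0,0,0,0,0,0],
    [-5,0,0,0,0,0,0],
    [-10,0,0,0,0,0,0],
    [-15,0,0,0,0,0,0],
    [-20,0,0,0,0,0,0],
  ],
)

```text
clock: 3.7
eef_pos: [0.4925, -0.0674, 0.0246]
tcp_rot: [-0.085, 0.996, 0.0, 0.001]
ft_force: [-0.1, -0.7, 0.5]
gripper_width: 0.0003
finger_force: 0.0
```

```bash
python3 -c "
from h import *
tcpfix(np.load('f.npy'))"
```

```text
tcp in fix mm [-86.5  17.3  24.6] tool axes in fix [[-1.0, 0.001, 0.002], [0.001, 1.0, 0.0], [-0.002, 0.0, -1.0]] clock 3.7 F [-0.2 -0.6  0.5]
```

Emit:
play_rows(
  commands=[
    [-3,0,0,0,0,0,0],
    [-6,0,0,0,0,0,0],
    [-9,0,0,0,0,0,0],
    [-12,0,0,0,0,0,0],
    [-14,0,0,0,0,0,0],
  ],
)

```text
clock: 4.32
eef_pos: [0.5057, -0.0651, 0.0237]
tcp_rot: [-0.085, 0.996, 0.0, 0.0]
ft_force: [-1.9, -0.5, -0.4]
gripper_width: 0.0002
finger_force: 0.7
```

Emit:
play_rows(
  commands=[
    [-1,0,0,0,0,0,0],
    [-2,0,0,0,0,0,0],
    [-3,0,0,0,0,0,0],
    [-4,0,0,0,0,0,0],
    [-4,0,0,0,0,0,0],
  ],
)

```text
clock: 4.95
eef_pos: [0.5097, -0.0644, 0.0239]
tcp_rot: [-0.085, 0.996, 0.0, 0.0]
ft_force: [-0.0, -0.6, -0.4]
gripper_width: 0.0
finger_force: 0.3
```

```bash
python3 -c "
from h import *
tcpfix(np.load('f.npy'))
c=camera_model('wrist');save('wrist','w2');np.savez('w2.npz',**c)
"
```

```text
tcp in fix mm [-69.2  17.3  23.9] tool axes in fix [[-1.0, 0.001, 0.0], [0.001, 1.0, 0.0], [-0.0, 0.0, -1.0]] clock 4.95 F [-0.1 -0.6 -0.4]
```

View pics/w2.png

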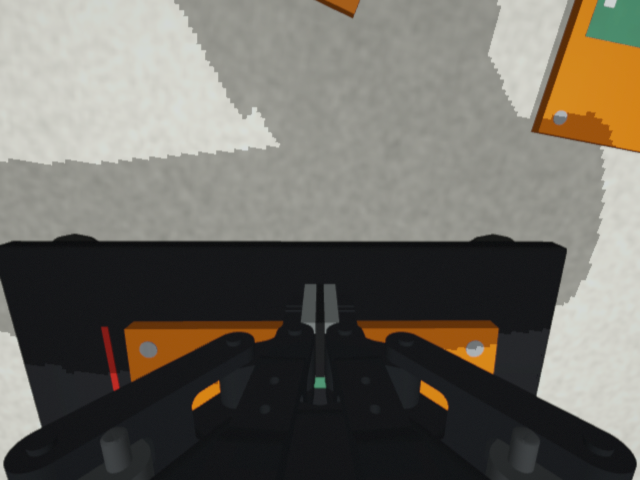

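The wrist view shows the plate's near edge square and straight at row 322, with the fingers on it. I'll keep pushing until I feel the fence.

Emit:
play_rows(
  commands=[
    [-1,0,0,0,0,0,0],
    [-2,0,0,0,0,0,0],
    [-3,0,0,0,0,0,0],
    [-4,0,0,0,0,0,0],
    [-4,0,0,0,0,0,0],
  ],
)

```text
clock: 5.62
eef_pos: [0.5135, -0.0638, 0.0238]
tcp_rot: [-0.085, 0.996, 0.0, 0.0]
ft_force: [-0.5, -0.4, -0.7]
gripper_width: -0.0001
finger_force: 0.4
```

Emit:
play_rows(
  commands=[
    [-0.8,0,0,0,0,0,0],
    [-1.6,0,0,0,0,0,0],
    [-2.4,0,0,0,0,0,0],
    [-3,0,0,0,0,0,0],
    [-3,0,0,0,0,0,0],
  ],
)

```text
clock: 6.25
eef_pos: [0.5143, -0.0637, 0.0236]
tcp_rot: [-0.085, 0.996, -0.0, -0.002]
ft_force: [-6.9, 0.3, 6.0]
gripper_width: -0.0001
finger_force: 3.8
```

Emit:
play_rows(
  commands=[
    [12,0,0,0,0,0,0],
    [12,0,-50,0,0,0,0],
    [-20,50,-50,0,0,0,0],
    [-62,92,-50,0,0,0,0],
    [-62,110,-50,0,0,0,0],
  ],
)

```text
clock: 6.88
eef_pos: [0.5616, 0.0585, 0.0743]
tcp_rot: [-0.086, 0.996, 0.0, 0.002]
ft_force: [-0.6, -0.4, -0.6]
gripper_width: 0.0003
finger_force: 0.0
```

Emit:
play_rows(
  commands=[
    [0,0,0,0,0,0,0],
    [0,0,25,0,0,0,0],
    [0,0,49,0,0,0,0],
    [0,0,49,0,0,0,0],
  ],
)

```text
clock: 7.38
eef_pos: [0.5571, 0.0542, 0.0235]
tcp_rot: [-0.084, 0.996, -0.001, -0.002]
ft_force: [0.3, -0.5, 1.2]
gripper_width: 0.0001
finger_force: 0.0
```

```bash
python3 -c "
from h import *
tcpfix(np.load('f.npy'))
c=camera_model('wrist');save('wrist','w3');np.savez('w3.npz',**c)
"
```

```text
tcp in fix mm [ -2.2 126.1  23.5] tool axes in fix [[-1.0, 0.002, -0.003], [0.002, 1.0, -0.001], [0.003, -0.001, -1.0]] clock 7.375 F [ 0.2 -0.6  1.2]
```

View pics/w3.png

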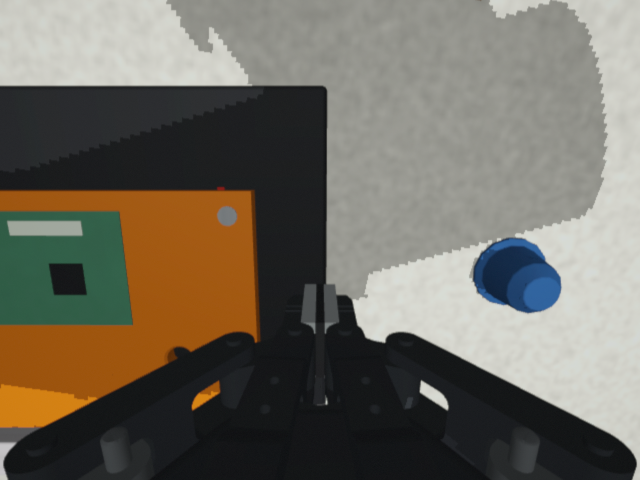

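The plate's near +y corner is at about (255,191), with the fingertips about 45 px clear of its side.

```bash
python3 -c "
from h import *
f=np.load('f.npy');c=dict(np.load('w3.npz'))
r=R.from_euler('z',-f[2]).as_matrix()
for uv,z in [((254,191),.028),((258,300),.0315),((326,87),.02),((302,286),.0235),((338,286),.0235),((221,188),.02)]: print(uv,(1e3*r@(onz(c,uv,z)-[f[0],f[1],0])).round(1))
"
```

```text
(254, 191) [-54.3 100.3  28. ]
(258, 300) [ -8.1 100.1  31.5]
(326, 87) [-93.9 129.2  20. ]
(302, 286) [-11.  118.7  23.5]
(338, 286) [-11.  134.8  23.5]
(221, 188) [-54.5  84.8  20. ]
```

Emit:
play_rows(
  commands=[
    [0,-5,0,0,0,0,0],
    [0,-10,0,0,0,0,0],
    [0,-14,0,0,0,0,0],
    [0,-17,0,0,0,0,0],
    [-0.3,-20,0,0,0,0,0],
  ],
)

```text
clock: 8.05
eef_pos: [0.5625, 0.0359, 0.0249]
tcp_rot: [-0.085, 0.996, 0.0, -0.0]
ft_force: [-1.3, 2.0, 1.6]
gripper_width: -0.0002
finger_force: 1.6
```

Emit:
play_rows(
  commands=[
    [-0.4,-2,0,0,0,0,0],
    [-0.8,-4,0,0,0,0,0],
    [-1.2,-6,0,0,0,0,0],
    [-1.6,-8,0,0,0,0,0],
    [-1.8,-9,0,0,0,0,0],
  ],
)

```text
clock: 8.68
eef_pos: [0.5644, 0.0275, 0.0244]
tcp_rot: [-0.085, 0.996, 0.0, -0.001]
ft_force: [-5.8, 5.0, 2.2]
gripper_width: 0.0003
finger_force: 2.7
```

```bash
python3 -c "
from h import *
tcpfix(np.load('f.npy'))
c=camera_model('wrist');save('wrist','w4');np.savez('w4.npz',**c)
"
```

```text
tcp in fix mm [ 0.4 98.5 24.4] tool axes in fix [[-1.0, 0.001, -0.003], [0.001, 1.0, 0.0], [0.003, 0.0, -1.0]] clock 8.675 F [-4.9  5.9  2.2]
```

View pics/w4.png

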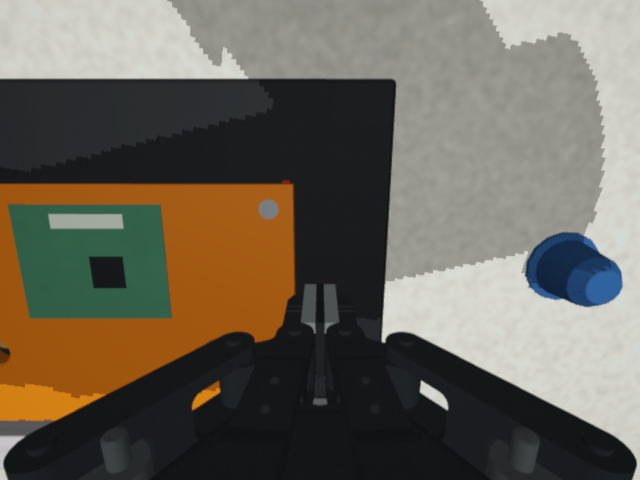

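The plate's near edge is still square and its +y end is about 5 mm past the red line at column 286, so it's sliding well.

Emit:
play_rows(
  commands=[
    [0,-1,0,0,0,0,0],
    [0,-2,0,0,0,0,0],
    [0,-3,0,0,0,0,0],
    [0,-4,0,0,0,0,0],
    [0,-4,0,0,0,0,0],
  ],
)

```text
clock: 9.35
eef_pos: [0.5665, 0.0233, 0.0248]
tcp_rot: [-0.085, 0.996, -0.0, -0.0]
ft_force: [0.1, 0.6, -0.5]
gripper_width: 0.0001
finger_force: 0.0
```

```bash
python3 -c "
from h import *
tcpfix(np.load('f.npy'))"
```

```text
tcp in fix mm [ 1.8 94.1 24.8] tool axes in fix [[-1.0, 0.001, -0.0], [0.001, 1.0, -0.0], [0.0, -0.0, -1.0]] clock 9.35 F [ 0.2  0.6 -0.5]
```

The side force has vanished, so the plate has probably dropped. I'll retreat and check.

Emit:
play_rows(
  commands=[
    [0,12,0,0,0,0,0],
    [0,14,-40,0,0,0,0],
    [20,-20,-100,0,0,0,0],
    [45,-70,-150,0,0,0,0],
    [66,-110,-200,0,0,0,0],
  ],
)

```text
clock: 9.98
eef_pos: [0.5248, -0.0793, 0.2072]
tcp_rot: [-0.085, 0.996, 0.0, 0.0]
ft_force: [1.6, -0.2, 0.0]
gripper_width: 0.0002
finger_force: 0.0
```

Emit:
play_rows(
  commands=[
    [0,-10,-20,0,0,0,0],
    [0,-10,-20,0,0,0,0],
    [0,-10,-20,0,0,0,0],
  ],
)

```text
clock: 10.35
eef_pos: [0.5268, -0.0882, 0.2248]
tcp_rot: [-0.085, 0.996, 0.0, -0.0]
ft_force: [0.7, 0.8, -0.8]
gripper_width: 0.0003
finger_force: 0.0
```

```bash
python3 -c "
from h import *
c=camera_model('wrist');save('wrist','w5');np.savez('w5.npz',**c)
tcpfix(np.load('f.npy'))
im=cv2.imread('pics/w5.png');cv2.imwrite('pics/w5c.png',cv2.resize(im[160:350,190:470],None,fx=2.8,fy=2.8,interpolation=cv2.INTER_CUBIC))
"
```

```text
tcp in fix mm [-56.4  -8.9 224.5] tool axes in fix [[-1.0, 0.001, -0.002], [0.001, 1.0, 0.0], [0.002, 0.0, -1.0]] clock 10.4 F [-1.3  1.   0.7]
```

View pics/w5c.png

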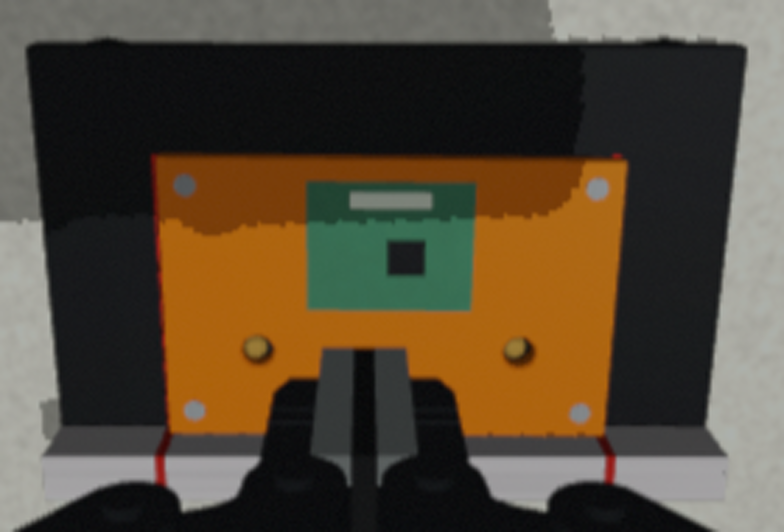

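Both brass pins show in the holes at crop (257,348) and (517,349), and the plate's ends are at the red lines. I'll check whether it's flat.

Run:
```python
from h import *
c=dict(np.load("w5.npz"));cv=lambda L:[(a/2.8+190,b/2.8+160) for a,b in L]
fp=cv([(28,46),(746,46),(60,426),(707,427),(165,434),(605,436),(160,456),(612,456)])
for fl in(True,False): f=pose(c,fp,cv([(153,156),(628,161),(603,436),(168,434)]),fl)
from scipy.optimize import least_squares
P=cv([(153,156),(628,161),(603,436),(168,434)])
def fn(p):
    r=R.from_euler('z',p[2]).as_matrix();o=np.array([(-.055,-.085,p[3]),(-.055,.085,p[3]),(.055,.085,p[4]),(.055,-.085,p[4])])
    return np.concatenate([proj(c,r@q+[p[0],p[1],0])-u for q,u in zip(o,P)])
s=least_squares(fn,[.58,-.07,.17,.028,.028]);print("near/far top z",s.x.round(4),np.abs(s.fun).max())
```

```text
fix [ 0.5818 -0.0692  0.1689] 3.09 plate [ 0.5809 -0.0685  0.161 ] 0.66 rel mm [-0.9  0.8  0. ] yaw -0.45
fix [ 0.5818 -0.0692  0.1689] 3.09 plate [ 0.5792 -0.0689  0.1604] 1.94 rel mm [-2.5  0.7  0. ] yaw -0.49
near/far top z [ 0.5802 -0.0687  0.161   0.0303  0.0299] 0.2883333050319834
```

```bash
python3 -c "
from rig import arm
print(arm.job_done())"
```

```text
the job is handed in; nothing more can be done
None
```

The plate was pushed against the fence and along it until it dropped over both pins; the last picture shows it flat with its ends at the red lines, about 1 mm off its seat. I then moved the arm clear and handed the job in at about 10.4 s; no verdict came back.

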